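Show the label of a glass sample

ROBOT

A 6-joint arm with a two-finger parallel gripper is mounted at the origin on a cart in front of the work surface, level with it; the furniture and walls round the work are solid. World frame = base frame: x ahead of the robot, y to its left, z up, the work surface at z = 0. Lengths are in m, angles in rad, forces in N, time in s.
With the tool pointing down it reaches from about 0.375 to 0.975 m from the base axis. Payload 3.8 kg.
Tool frame: the origin (TCP) lies between the finger pads; the fingertips stand 22 mm ahead of it and the grasp point (between the pads) lies 3 mm ahead of it (r.tcp_to_tips is the distance from the TCP to the fingertips, in m); z points along the fingers, y is the line along which they close (so a half turn about z gives the same grasp; the last joint's range is limited). The gripper opens to 88 mm and grips with 3 to 60 N. Pads are 18 mm wide; open, the fingers measure 123 mm over their backs; the gripper's body (75 mm by 187 mm) begins 45 mm behind the grasp point.
Start: joints at [1.17, 0.264, 1.604, -0, 1.274, -0.037], TCP at [0.24, 0.631, 0.261] pointing down, gripper open.
Joint ranges: [-2.63, 2.63], [-0.94, 2.18], [0.31, 2.57], [-1.31, 4.45], [0, 2.66], [-2.55, 2.55]. Speed limits (rad/s): [2.57, 2.57, 3.14, 3.14, 3.14, 3.14].

INTERFACE

Orientations are given as a unit quaternion [w, x, y, z].
In Python, from station import r gives the robot as it stands.
- The arm moves only by the shell command python3 -m inch 'ROWS' [FORCE]. ROWS is JSON, a list of rows, each a list of 3 entries, a list of its own where there are three numbers: the shift along the world's x, y, z normalised to -1 to 1, where 1 is 0.8 m, then the turn, a rotation vector about the world's x, y, z normalised to -1 to 1, where 1 is 30 degrees, then the finger opening in mm, from 0 to 88.1. In form: [[[x, y, z], [wx, wy, wz], grip], ...]. A call has exactly 8 rows; each row is the pose to reach, as a shift and turn from the pose commanded when the call began; what a row does not reach only later rows make up. A row lasts 1/12 s, in which the tool goes at most 41.7 mm and 7.16 degrees, less where a joint would pass 70% of its speed; a pose out of reach is approached as far as the arm can. A call with a number of a shift or a turn outside -1 to 1 is refused whole. A call with a gripper value outside its range is refused whole. The fingers move at their own pace and stop on an object; FORCE is the grip in N (left out, the last holds). Time passes only in rows, so rows that repeat a pose let the fingers close, or fill a call up. It gives the time, the measured TCP pose, the force, the opening and the grip force at its end, in the units of the state.
- r.get_state(): the state, without advancing time (a new reading comes with each control period).
- r.get_image(name): name is "scene" or "top" or "wrist"; returns the picture (420x560x3 uint8, red, green, blue); there is no depth.
- r.camera_params(name): a dict with "vertical_fov" (degrees; the focal length in pixels is half the picture's height over the tangent of half this angle, whatever the lens; pixels are square), "cx", "cy" (the principal point, pixels), "dist" ([k1, k2, p1, p2, k3] as OpenCV has them; the pictures are not rectified), "rvec" (rotation vector, rad) and "tvec" (3), from world to camera coordinates, as OpenCV has them; the wrist camera has in their place "T_tool_cam" (4x4, takes a point from camera to tool coordinates, whose origin is the TCP and whose axes are the flange's). Camera axes: x right, y down, z forward; pixel columns grow to the right and rows downward; lengths in m; the calibration is good to about 2 mm. A picture is of the moment at which its call begins: read the wrist's pose just before it. camera_params takes no time and is no camera call.
- r.close_job(): hands the job in; it is judged then, once.
The state is a dict: "clock": time; "joints": joint angles; "joint_vel": joint speeds; "joint_torque": joint torques, N m; "eef_pos": TCP position; "orientation": TCP orientation; "wrist_force": force on the tool from outside, world axes, zero at the start; "ft_torque": the same for the moment, N m; "width": finger opening in m; "grasp_force": force on a finger pad.
Only numpy, scipy, OpenCV 4.12 (cv2) and the standard library are available. Lean on these libraries where they do the work, as an engineer would, in place of code of your own. Each camera call takes 0.05 s, during which the arm holds its last target. There are 200 camera calls.

TASK

Two glass finish samples stand on edge in wooden stands. Take the green one by the frosted end that has the small corner notch, gripping beyond the paper label so that the label is not covered, and hold it up over the middle of the notebook, 10 to 25 cm above the table, with its labelled face turned up (level, or leaning at most 45 degrees). Finish while still holding it there, still; leave the amber sample and the mug behind the samples alone.

Things in the scene. Friction and masses are not known exactly. Their poses are not given: they have to be found in the camera images.
- green_plate: green glass plate 130 (own x) x 8 (y) x 44 mm (z), 0.09 kg, on a long edge in a slotted stand; origin mid bottom edge. Both ends frosted; the label end, at +x, has a 10 x 10 mm notch in its upper corner. Grip it at x 29 to 65 mm, across the 8 mm. Label up = own +y up
- green_plate_label (a point): centre of the paper label, which lies on the green plate's own +y face only, inward of the bare frosted end: plate x 7 to 29, z 6 to 38 mm, centre x 18, y 4, z 22. Seen from the label side with the notch at the top, the notched end is on the left. Same axes as the plate
- green_stand: the green plate's stand: fixed oak block 64 (x, along the slot) x 56 x 22 mm high, any yaw, origin mid underside; open slot 11 mm wide, floor 8 mm above the table. The plate's ends project about 33 mm beyond the block, 8 mm above the table; it lifts out freely
- amber_plate: amber glass plate of the same make, size and axes, in a second, identical stand; to be left alone
- notebook: closed notebook lying flat, fixed, 210 (x) x 150 (y) x 14 mm, origin in the middle of its underside
- mug: loose stoneware mug on the table behind the two samples, about 80 mm across and 79 mm high, handle to own -y; to be left alone
Not all that is in view belongs to the job. What is shaped like the green_plate but purple is not meant. What is shaped like the green_stand but red is not meant.

How it is judged:
By the outcome, as a careful person would: the job done as asked, in the order asked, and still so for the second after the job is handed in, while the arm keeps its last pose, push and grip.
It also fails if it takes over 38 s, if anything falls off the work surface, if the arm or the gripper's body presses on something with over 40 N, if the wrist force passes 120 N, or if a joint passes its speed limit or range.

## Working session

There is one attempt and no reset: what is moved stays moved. The work goes in short steps, Python scripts to look and compute and a shell command to move; the robot and the scene stay as the last step left them, time stands still between calls to the robot, and variables do not carry over. Pictures are saved under pics/ and viewed, at most 10 in all, crops included, and the job is handed in when it is done.

```bash
mkdir -p pics; ls; python3 - <<'E'
from station import r
import cv2,numpy as np
for n in("scene","top"):
    cv2.imwrite(f"pics/{n}0.png",cv2.cvtColor(r.get_image(n),cv2.COLOR_RGB2BGR)); print(n,r.camera_params(n))
s=r.get_state(); print({k:np.round(s[k],3) for k in s}); print(r.camera_params("wrist"),r.tcp_to_tips)
E
```

```text
pics
scene {'vertical_fov': 57.995333169337016, 'cx': 286.43602893123995, 'cy': 210.47664056069877, 'dist': array([-0.02720673,  0.        ,  0.        ,  0.        ,  0.        ]), 'rvec': array([ 2.11257886, -0.89919116,  0.41735097]), 'tvec': array([-0.46983281,  0.24359449,  0.74932516])}
top {'vertical_fov': 52.881892068219386, 'cx': 284.2647277747619, 'cy': 212.7632252655215, 'dist': array([-0.13098873,  0.        ,  0.        ,  0.        ,  0.        ]), 'rvec': array([ 2.15224786, -2.13950308,  0.15890141]), 'tvec': array([-0.11050959,  0.59781742,  0.97067585])}
{'clock': np.float64(0.1), 'joints': array([ 1.17 ,  0.265,  1.605,  0.   ,  1.274, -0.037]), 'joint_vel': array([ 0.003,  0.   , -0.001,  0.002, -0.001, -0.   ]), 'joint_torque': array([ 0.0000e+00, -5.0362e+01, -3.5807e+01,  7.3000e-02,  2.3000e-02,
       -0.0000e+00]), 'eef_pos': array([0.24, 0.63, 0.26]), 'orientation': array([-0.   ,  0.181,  0.984, -0.001]), 'wrist_force': array([-0.552,  0.567, -0.851]), 'ft_torque': array([-0.025,  0.046, -0.056]), 'grasp_force': np.float64(0.0), 'width': np.float64(0.088)}
{'vertical_fov': 61.30018815151609, 'cx': 280.52620349689664, 'cy': 215.3336845293191, 'dist': array([-0.01101648,  0.        ,  0.        ,  0.        ,  0.        ]), 'T_tool_cam': array([[ 3.33834089e-05, -9.51573930e-01, -3.07419998e-01,
         7.96441563e-02],
       [ 9.99999998e-01,  4.62673024e-05, -3.46215274e-05,
        -6.06129449e-04],
       [ 4.71684369e-05, -3.07419997e-01,  9.51573930e-01,
        -1.24489986e-01],
       [ 0.00000000e+00,  0.00000000e+00,  0.00000000e+00,
         1.00000000e+00]])} 0.022
```

View pics/scene0.png

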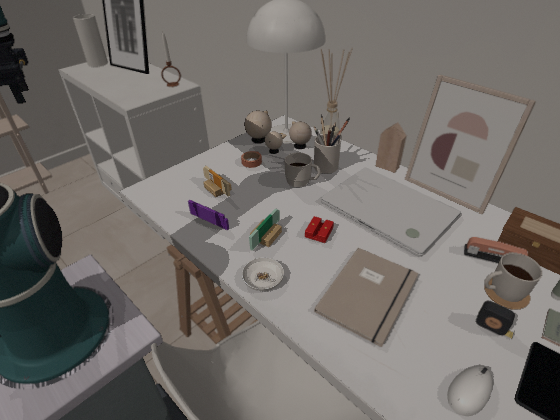

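View pics/top0.png

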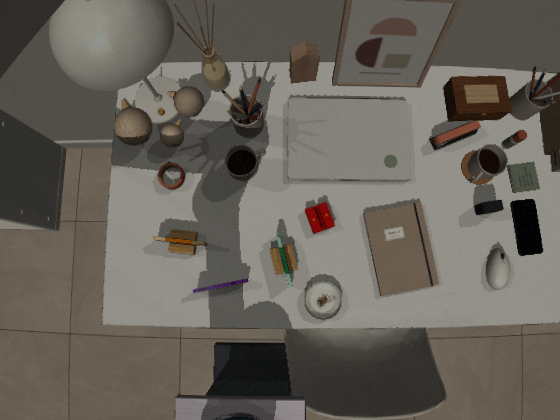

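Candidates: the green plate at top (285,260) / scene (265,230), the purple lookalike at top (220,286), the amber plate at top (180,241), and the red stand at top (320,217). By the description it is the green plate, so I'll check it in a close crop.

```bash
cat > h.py <<'E'
import cv2,numpy as np
from station import r
from scipy.spatial.transform import Rotation as R
def cam(n,s=None):
    p=r.camera_params(n); f=210/np.tan(np.radians(p["vertical_fov"]/2))
    K=np.array([[f,0,p["cx"]],[0,f,p["cy"]],[0,0,1.]])
    if n=="wrist":
        T=np.eye(4); q=s["orientation"]; T[:3,:3]=R.from_quat([q[1],q[2],q[3],q[0]]).as_matrix(); T[:3,3]=s["eef_pos"]
        W=np.linalg.inv(T@p["T_tool_cam"]); Rm,t=W[:3,:3],W[:3,3]
    else: Rm,t=cv2.Rodrigues(p["rvec"])[0],p["tvec"]
    return K,np.array(p["dist"]),Rm,t
def onplane(c,uv,z):
    K,d,Rm,t=c; u=cv2.undistortPoints(np.array(uv,float).reshape(-1,1,2),K,d).reshape(-1,2)
    D=np.c_[u,np.ones(len(u))]@Rm; C=-Rm.T@t
    return C+D*((z-C[2])/D[:,2])[:,None]
def proj(c,P):
    K,d,Rm,t=c; return cv2.projectPoints(np.array(P,float).reshape(-1,1,3),cv2.Rodrigues(Rm)[0],t,K,d)[0].reshape(-1,2)
E
python3 - <<'E'
from h import *
a=cv2.imread("pics/scene0.png")[195:260,225:305]; b=cv2.imread("pics/top0.png")[225:305,245:325]
a=cv2.resize(a,None,fx=5,fy=5,interpolation=2)
a=cv2.copyMakeBorder(a,0,75,0,0,0)
cv2.imwrite("pics/crop.png",np.hstack([a,cv2.resize(b,None,fx=5,fy=5,interpolation=2)]))
c=cam("top")
print(np.round(onplane(c,[[279,239],[290,285],[368,208],[418,201],[435,288],[377,295]],.03),3))
print(np.round(onplane(c,[[242,163],[180,241],[323,299],[320,217]],.04),3))
E
```

```text
[[ 0.536 -0.095  0.03 ]
 [ 0.426 -0.122  0.03 ]
 [ 0.614 -0.312  0.03 ]
 [ 0.632 -0.439  0.03 ]
 [ 0.418 -0.474  0.03 ]
 [ 0.403 -0.33   0.03 ]]
[[ 0.722 -0.002  0.04 ]
 [ 0.529  0.144  0.04 ]
 [ 0.394 -0.199  0.04 ]
 [ 0.589 -0.193  0.04 ]]
```

View pics/crop.png

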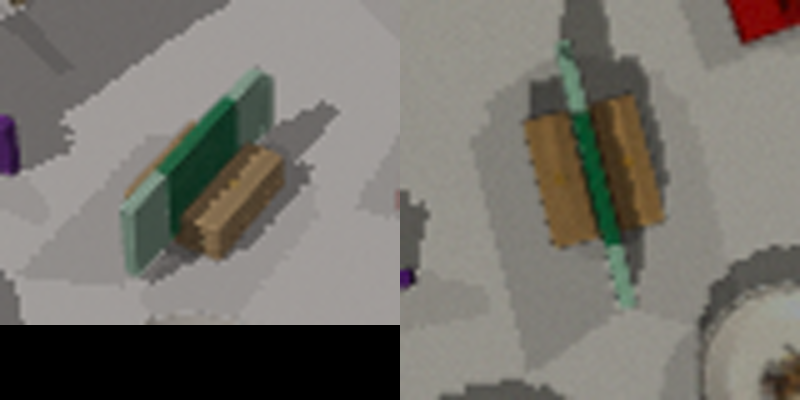

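The green plate (crop right, far tip at about (565,48), near tip (627,305)) has a dimmer, lower tip at its far end, which is the notch. The visible -y face has no label, so the label should be on the +y (left) face and the notched end is at far +x. I'll go above it and look from its label side.

```bash
python3 -m inch '[[[0.15,-0.38,0],[0,0,0.6],60],[[0.15,-0.38,0],[0,0,0.6],60],[[0.15,-0.38,0],[0,0,0.6],60],[[0.15,-0.38,0],[0,0,0.6],60],[[0.15,-0.38,0],[0,0,0.6],60],[[0.15,-0.38,0],[0,0,0.6],60],[[0.15,-0.38,0],[0,0,0.6],60],[[0.15,-0.38,0],[0,0,0.6],60]]' 10
python3 -c "
from h import *
s=r.get_state();print(list(s['joints']),list(s['eef_pos']),list(s['orientation']))"
python3 -m inch '[[[0.15,-0.38,0],[0,0,0.55],60],[[0.15,-0.38,0],[0,0,0.55],60],[[0.15,-0.38,0],[0,0,0.55],60],[[0.15,-0.38,0],[0,0,0.55],60],[[0.15,-0.38,0],[0,0,0.55],60],[[0.15,-0.38,0],[0,0,0.55],60],[[0.15,-0.38,0],[0,0,0.55],60],[[0.15,-0.38,0],[0,0,0.55],60]]'
python3 - <<'E'
from h import *
s=r.get_state();print(list(s['joints']),list(s['eef_pos']),list(s['orientation']))
c=cam("top")
print(onplane(c,[[278.6,233.6]],.042),onplane(c,[[290.4,286]],.052),onplane(c,[[284.2,259.2]],.022))
E
```

```text
clock: 0.77
eef_pos: [0.3603, 0.3242, 0.2602]
orientation: [-0.0, 0.025, 1.0, -0.0]
wrist_force: [1.4, 0.2, -0.4]
width: 0.0599
grasp_force: 0.0
[np.float64(0.6817116582839233), np.float64(-0.10104439259394882), np.float64(1.997896682055431), np.float64(-0.0006101210672974783), np.float64(1.2455837797830038), np.float64(-0.8391440576155558)] [np.float64(0.3602535233019644), np.float64(0.3241745805625798), np.float64(0.2602292783089381)] [np.float64(-0.00013304687928660005), np.float64(0.024870145827309183), np.float64(0.9996905593588977), np.float64(-0.0004936332146499737)]
clock: 1.43
eef_pos: [0.4786, 0.0247, 0.2606]
orientation: [0.0, -0.119, 0.993, 0.0]
wrist_force: [0.1, -0.2, 0.5]
width: 0.0601
grasp_force: 0.0
[np.float64(-0.0005733045659956464), np.float64(-0.11284281181248106), np.float64(2.0078747565751227), np.float64(0.00012943013868918388), np.float64(1.2464889080966584), np.float64(-1.8096468182515275)] [np.float64(0.47863594964958145), np.float64(0.02466464675254154), np.float64(0.26056018732588065)] [np.float64(4.2969307683873756e-05), np.float64(-0.11883647754229032), np.float64(0.9929138364196685), np.float64(5.6615854547131813e-05)]
[[ 0.54831643 -0.09370816  0.042     ]] [[ 0.42463813 -0.12226961  0.052     ]] [[ 0.48811621 -0.10747939  0.022     ]]
```

```bash
python3 - <<'E'
from h import *
s=r.get_state(); im=r.get_image("wrist"); c=cam("wrist",s)
np.save("w0.npy",im)
Rz=R.from_euler('z',13,degrees=True).as_matrix(); o=np.array([.4865,-.108,.008])
P=[(65,0,34),(55,0,44),(-65,0,44),(29,4,22),(7,4,22)]
print(proj(c,[o+Rz@(np.array(p)/1000) for p in P]))
b=cv2.cvtColor(im,cv2.COLOR_RGB2BGR); cv2.imwrite("pics/w0.png",b)
E
```

```text
[[153.12282175 225.07589348]
 [148.68768702 218.93610092]
 [134.98188405  90.9791609 ]
 [157.52176949 188.22108608]
 [155.46279666 166.98244778]]
```

View pics/w0.png

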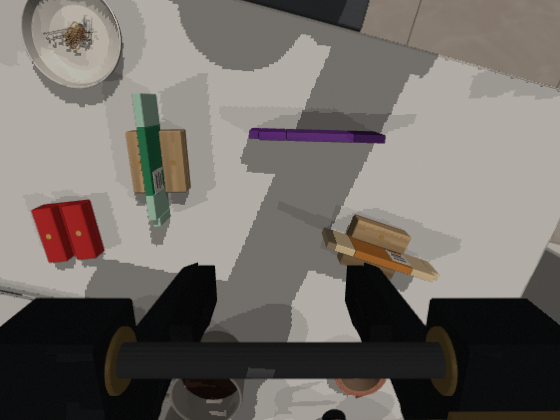

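The label shows at (158,180) on the +y face beside the far end, with the notch at (160,220), so the choice is confirmed. Moving above the grip point.

```bash
python3 -m inch '[[[0.068,-0.152,-0.1],[0,0,0],60],[[0.068,-0.152,-0.1],[0,0,0],60],[[0.068,-0.152,-0.1],[0,0,0],60],[[0.068,-0.152,-0.1],[0,0,0],60],[[0.068,-0.152,-0.1],[0,0,0],60],[[0.068,-0.152,-0.1],[0,0,0],60],[[0.068,-0.152,-0.1],[0,0,0],60],[[0.068,-0.152,-0.1],[0,0,0],60]]'
python3 - <<'E'
from h import *
s=r.get_state(); im=r.get_image("wrist"); c=cam("wrist",s)
print(list(s['joints']),list(s['eef_pos']),list(s['orientation']))
Rz=R.from_euler('z',13,degrees=True).as_matrix(); o=np.array([.4865,-.108,.008])
P=[(65,0,34),(55,0,44),(-65,0,44),(29,4,22),(7,4,22),(0,0,44)]
print(proj(c,[o+Rz@(np.array(p)/1000) for p in P]).round())
np.savez("w1.npz",**{k:np.array(s[k]) for k in s})
b=cv2.cvtColor(im,cv2.COLOR_RGB2BGR); cv2.imwrite("pics/w1.png",b)
E
```

```text
clock: 2.15
eef_pos: [0.5332, -0.0939, 0.1815]
orientation: [0.0, -0.119, 0.993, -0.0]
wrist_force: [0.8, -0.6, 0.9]
width: 0.0602
grasp_force: 0.0
[np.float64(-0.22057807634549173), np.float64(0.07598881290876393), np.float64(1.9745370438258552), np.float64(0.0003177600670904862), np.float64(1.0901857811278393), np.float64(-2.0307884176852387)] [np.float64(0.5331551680445581), np.float64(-0.09393732526436456), np.float64(0.1814831338117392)] [np.float64(0.00046227956719284045), np.float64(-0.11934843711197185), np.float64(0.9928523236892834), np.float64(-1.4188792900238761e-05)]
[[277. 228.]
 [277. 221.]
 [279.  47.]
 [283. 181.]
 [283. 153.]
 [278. 147.]]
```

View pics/w1.png

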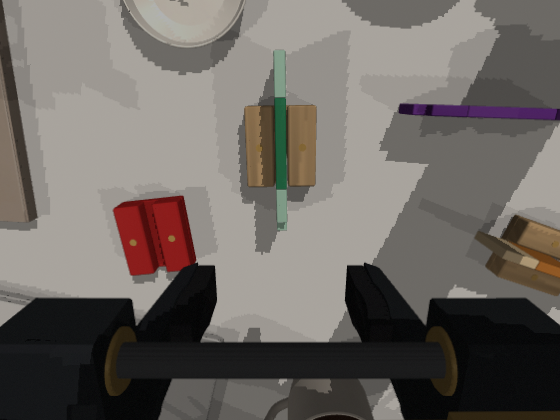

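The plate lies on the finger centreline (near tip (280,52), notched tip (281,228)), within about 2 mm. Descending and gripping, and fitting a planar arm model from the recorded readings to plan the tilt.

```bash
python3 -m inch '[[[0,0.002,-0.025],[0,0,0],44],[[0,0.002,-0.05],[0,0,0],44],[[0,0.002,-0.075],[0,0,0],44],[[0,0.002,-0.1],[0,0,0],44],[[0,0.002,-0.125],[0,0,0],44],[[0,0.002,-0.15],[0,0,0],44],[[0,0.002,-0.17],[0,0,0],44],[[0,0.002,-0.182],[0,0,0],44]]' 20
python3 -m inch '[[[0,0,0],[0,0,0],44],[[0,0,0],[0,0,0],44],[[0,0,0],[0,0,0],0],[[0,0,0],[0,0,0],0],[[0,0,0],[0,0,0],0],[[0,0,0],[0,0,0],0],[[0,0,0],[0,0,0],0],[[0,0,0],[0,0,0],0]]' 20
python3 - <<'E'
from h import *
from scipy.optimize import least_squares
s=r.get_state()
D=[([1.17,.2645,1.6045,0,1.274],[.24,.6305,.2605]),([.6817,-.10104,1.9979,0,1.24558],[.36025,.32417,.26023]),([-.00057,-.11284,2.00787,0,1.24649],[.47864,.02466,.26056]),([-.22058,.07599,1.97454,0,1.09019],[.53316,-.09394,.18148]),(list(s['joints'][:5]),list(s['eef_pos']))]
print(D[-1],s['joints'][5],s['orientation'])
def f(p):
    e=[]
    for q,x in D:
        r_=np.sqrt(x[0]**2+x[1]**2-.025**2); a=q[1]+q[2]
        # unknown L1,L2 angle offset via elbow offset e3
        e+=[p[0]+p[1]*np.sin(q[1])+p[2]*np.sin(a)+p[3]*np.cos(a)-r_, p[4]+p[1]*np.cos(q[1])+p[2]*np.cos(a)-p[3]*np.sin(a)-x[2]]
    return e
o=least_squares(f,[0,.4,.4,0,.2]); print(o.x,o.cost, np.abs(o.fun).max())
E
```

```text
clock: 2.87
eef_pos: [0.5324, -0.092, 0.0343]
orientation: [-0.0, -0.12, 0.993, 0.0]
wrist_force: [-0.9, -1.2, 0.1]
width: 0.0438
grasp_force: 0.0
clock: 3.53
eef_pos: [0.5333, -0.0934, 0.0355]
orientation: [0.0, -0.119, 0.993, -0.0]
wrist_force: [0.3, 0.6, 2.1]
width: 0.0077
grasp_force: 20.0
([np.float64(-0.21943298459000596), np.float64(0.261999303734995), np.float64(2.072465215446054), np.float64(-4.695893815643575e-05), np.float64(0.8065168730663969)], [np.float64(0.5332588554172119), np.float64(-0.0934288998308685), np.float64(0.035472226643278315)]) -2.0284538397245266 [ 2.82651906e-04 -1.18846931e-01  9.92912541e-01 -1.17496613e-04]
[-3.25485745e-04  5.10991618e-01  5.65825144e-01 -2.36054788e-04
 -6.70038916e-02] 1.3776311398400837e-07 0.00029870482023913736
```

Gripped at 7.7 mm with 20 N. Lifting, then a small turn towards label-up, to identify the wrist length and joint 4's sign.

```bash
python3 -m inch '[[[0,0,0.01],[0,0,0],0],[[0,0,0.03],[0,0,0],0],[[0,0,0.06],[0,0,0],0],[[0,0,0.09],[0,0,0],0],[[0,0,0.12],[0,0,0],0],[[0,0,0.15],[0,0,0],0],[[0,0,0.18],[0,0,0],0],[[0,0,0.2],[0,0,0],0]]' 30
python3 -m inch '[[[0,0,0],[0.15,0.03,0],0],[[0,0,0],[0.3,0.07,0],0],[[0,0,0],[0.45,0.1,0],0],[[0,0,0],[0.6,0.14,0],0],[[0,0,0],[0.65,0.15,0],0],[[0,0,0],[0.65,0.15,0],0],[[0,0,0],[0.65,0.15,0],0],[[0,0,0],[0.65,0.15,0],0]]'
cat > plan.py <<'E'
from h import *
from scipy.optimize import least_squares
def fk(q,Lt,s4=1):
    A=R.from_euler('z',q[0])*R.from_euler('y',q[1]+q[2])
    T=A*R.from_euler('z',s4*q[3])*R.from_euler('y',q[4])*R.from_euler('z',q[5]+np.pi/2)
    p=R.from_euler('z',q[0]).apply([.511*np.sin(q[1]),.025,Lt-.067+.511*np.cos(q[1])])+A.apply([0,0,.566])+T.apply([0,0,Lt])
    return p,T
E
python3 - <<'E'
from plan import *
s=r.get_state(); q=s['joints']; print(q.round(3),s['eef_pos'],s['orientation'])
o=s['orientation']; T0=R.from_quat(o[[1,2,3,0]])
for s4 in(1,-1):
    f=least_squares(lambda L:fk(q,L[0],s4)[0]-s['eef_pos'],[.2])
    p,T=fk(q,f.x[0],s4); print(s4,f.x,f.fun,np.degrees((T.inv()*T0).magnitude()))
E
```

```text
clock: 4.2
eef_pos: [0.5338, -0.0935, 0.1982]
orientation: [0.001, -0.119, 0.993, -0.0]
wrist_force: [0.9, 0.7, -1.0]
width: 0.0077
grasp_force: 30.0
clock: 4.87
eef_pos: [0.5328, -0.0929, 0.1951]
orientation: [-0.019, -0.117, 0.978, 0.172]
wrist_force: [0.7, -0.2, -2.0]
width: 0.0078
grasp_force: 30.0
[-0.385  0.175  1.874  0.293  1.31  -2.301] [ 0.53283958 -0.09293148  0.1951319 ] [-0.01876646 -0.11725533  0.97788006  0.1721906 ]
1 [0.31860698] [ 2.82829255e-04  9.36967980e-05 -1.55656511e-04] 2.495544371634317e-14
-1 [-0.09431851] [ 0.05186868 -0.0883318  -0.02493266] 33.59248653075444
```

```bash
python3 - <<'E'
from plan import *
from scipy.optimize import minimize
q0=r.get_state()['joints']; Lt=.3186
nb=onplane(cam("top"),[[368,208],[418,201],[435,288],[377,295]],.014).mean(0); print("nb",nb)
lo=np.array([-2.5,-.85,.4,-1.2,.2,-2.45]); hi=np.array([2.5,2.1,2.5,4.3,2.55,2.45])
def ctr(q):
    p,T=fk(q,Lt); return p+T.apply([.047,0,.005]),T,p
rng=np.random.default_rng(0); out=[]
for zt in(.2,):
  for k in range(60):
    for lean in (20,30):
      x0=lo+(hi-lo)*rng.random(6) if k else q0
      m=minimize(lambda q:((q-q0)**2).sum()*.01,x0,bounds=list(zip(lo,hi)),method='SLSQP',constraints=[dict(type='eq',fun=lambda q:ctr(q)[0]-[nb[0],nb[1],zt]),dict(type='ineq',fun=lambda q:ctr(q)[1].apply([0,1,0])[2]-np.cos(np.radians(lean)))],options=dict(maxiter=200))
      if m.success: out.append((lean,round(m.fun*100,3),m.x.round(3)))
seen=set()
for l,c,q in sorted(out,key=lambda t:(t[0],t[1])):
    if (l,round(c,1)) in seen: continue
    seen.add((l,round(c,1))); C,T,p=ctr(q); print(l,c,q,"tcp",p.round(3),"toolz",T.apply([0,0,1]).round(2),"tooly",T.apply([0,1,0]).round(2),"wrist",(p-T.apply([0,0,Lt])).round(2))
E
```

```text
nb [ 0.51767596 -0.39324304  0.014     ]
20 1.485 [-1.117  0.614  1.643  1.075  1.612 -2.332] tcp [ 0.549 -0.429  0.202] toolz [ 0.64  0.68 -0.34] tooly [0.23 0.25 0.94] wrist [ 0.34 -0.65  0.31]
20 1.872 [-1.188  0.464  1.931  1.353  1.378 -2.41 ] tcp [ 0.532 -0.438  0.202] toolz [ 0.88  0.38 -0.28] tooly [0.25 0.14 0.96] wrist [ 0.25 -0.56  0.29]
20 2.17 [-0.979  0.898  1.241  0.857  2.056 -2.17 ] tcp [ 0.561 -0.408  0.19 ] toolz [ 0.16  0.96 -0.24] tooly [0.29 0.18 0.94] wrist [ 0.51 -0.71  0.27]
20 2.617 [-1.215  0.63   1.966  1.572  1.582 -2.247] tcp [ 0.529 -0.436  0.184] toolz [0.94 0.35 0.01] tooly [ 0.11 -0.32  0.94] wrist [ 0.23 -0.55  0.18]
20 22.105 [-0.226  0.664  1.668 -1.055  1.853  2.136] tcp [ 0.488 -0.36   0.216] toolz [-0.7  -0.7  -0.15] tooly [ 0.12 -0.32  0.94] wrist [ 0.71 -0.14  0.26]
20 22.577 [-0.31   0.86   1.38  -0.893  2.17   2.139] tcp [ 0.505 -0.351  0.216] toolz [-0.92 -0.38 -0.06] tooly [ 0.08 -0.33  0.94] wrist [ 0.8  -0.23  0.23]
20 23.833 [-0.401  1.027  1.159 -0.785  2.457  2.184] tcp [ 0.521 -0.348  0.215] toolz [-0.99 -0.06  0.08] tooly [ 0.1  -0
[... 1853 characters left out ...]
89 -0.45 -0.01] tooly [ 0.22 -0.45  0.87] wrist [ 0.79 -0.21  0.23]
30 20.983 [-0.315  0.858  1.371 -0.903  2.183  1.949] tcp [ 0.506 -0.354  0.224] toolz [-0.93 -0.37 -0.05] tooly [ 0.15 -0.48  0.87] wrist [ 0.8  -0.23  0.24]
30 21.405 [-0.246  0.263  2.053 -1.2    1.236  2.07 ] tcp [ 0.473 -0.382  0.21 ] toolz [-0.21 -0.86 -0.47] tooly [ 0.07 -0.5   0.87] wrist [ 0.54 -0.11  0.36]
30 24.292 [-0.513  1.051  0.994 -0.425  2.55   2.246] tcp [ 0.532 -0.355  0.224] toolz [-0.96  0.28 -0.07] tooly [-0.2  -0.46  0.87] wrist [ 0.84 -0.44  0.25]
30 33.798 [-0.622  0.036  2.5    3.533  0.757  2.445] tcp [ 0.485 -0.42   0.222] toolz [ 0.61 -0.76 -0.24] tooly [0.49 0.12 0.87] wrist [ 0.29 -0.18  0.3 ]
```

```bash
python3 - <<'E'
from plan import *
from scipy.optimize import minimize
q0=r.get_state()['joints']; Lt=.3186
lo=np.array([-2.5,-.85,.4,-1.2,.3,-2.2]); hi=np.array([2.5,2.1,2.4,4.3,2.55,2.2])
def ctr(q):
    p,T=fk(q,Lt); return p+T.apply([.047,0,.005]),T,p
m=minimize(lambda q:((q-q0)**2).sum(),q0,bounds=list(zip(lo,hi)),method='SLSQP',constraints=[dict(type='eq',fun=lambda q:ctr(q)[0]-[.518,-.393,.19]),dict(type='ineq',fun=lambda q:ctr(q)[1].apply([0,1,0])[2]-np.cos(np.radians(24)))])
print(m.success,m.x.round(3)); qf=m.x
pp,TT=fk(q0,Lt); n=4
for k in range(1,n+1):
    p,T=fk(q0+(qf-q0)*k/n,Lt)
    zs=(p+T.apply([[x,y,z] for x in(-.02,.112) for y in(-.1,.1) for z in(-.05,.03)]))[:,2].min()
    print("shift",((p-pp)/.8).round(3),"turn",(np.degrees((T*TT.inv()).as_rotvec())/30).round(3),"tcp",p.round(3),"minz",zs.round(3))
    pp,TT=p,T
E
```

```text
True [-1.114  0.609  1.653  1.046  1.568 -2.2  ]
shift [ 0.021 -0.07  -0.012] turn [ 0.398  0.059 -0.523] tcp [ 0.55  -0.149  0.185] minz 0.107
shift [ 0.018 -0.093 -0.004] turn [ 0.4   -0.017 -0.518] tcp [ 0.565 -0.223  0.182] minz 0.09
shift [ 0.003 -0.118  0.001] turn [ 0.386 -0.095 -0.515] tcp [ 0.567 -0.318  0.183] minz 0.082
shift [-0.025 -0.141  0.004] turn [ 0.354 -0.17  -0.513] tcp [ 0.547 -0.43   0.186] minz 0.081
```

```bash
python3 -m inch '[[[0.003,-0.01,0],[0.06,0.01,-0.08],0],[[0.006,-0.02,0],[0.12,0.02,-0.16],0],[[0.009,-0.03,0],[0.18,0.03,-0.24],0],[[0.012,-0.04,0],[0.24,0.04,-0.32],0],[[0.015,-0.05,0],[0.3,0.05,-0.4],0],[[0.018,-0.06,0],[0.36,0.055,-0.48],0],[[0.021,-0.07,0],[0.4,0.06,-0.52],0],[[0.021,-0.07,0],[0.4,0.06,-0.52],0]]'
python3 -m inch '[[[0.003,-0.013,0],[0.06,0,-0.08],0],[[0.006,-0.026,0],[0.12,-0.01,-0.16],0],[[0.009,-0.04,0],[0.18,-0.01,-0.24],0],[[0.012,-0.053,0],[0.24,-0.01,-0.32],0],[[0.015,-0.066,0],[0.3,-0.02,-0.4],0],[[0.018,-0.08,0],[0.36,-0.02,-0.48],0],[[0.018,-0.093,0],[0.4,-0.02,-0.52],0],[[0.018,-0.093,0],[0.4,-0.02,-0.52],0]]'
python3 -m inch '[[[0,-0.017,0],[0.06,-0.01,-0.08],0],[[0,-0.034,0],[0.12,-0.03,-0.16],0],[[0,-0.05,0],[0.18,-0.04,-0.24],0],[[0,-0.068,0],[0.24,-0.06,-0.32],0],[[0,-0.085,0],[0.3,-0.07,-0.4],0],[[0.003,-0.1,0],[0.36,-0.09,-0.48],0],[[0.003,-0.118,0],[0.39,-0.1,-0.52],0],[[0.003,-0.118,0],[0.39,-0.1,-0.52],0]]'
python3 - <<'E'
from plan import *
s=r.get_state(); q=s['joints'];o=s['orientation'];T=R.from_quat(o[[1,2,3,0]]); p=s['eef_pos']; print(q.round(2))
qf=[-1.114,.609,1.653,1.046,1.568,-2.2]; P,TT=fk(qf,.3186)
print(((P-p)/.8).round(3),(np.degrees((TT*T.inv()).as_rotvec())/30).round(3))
E
```

```text
clock: 5.53
eef_pos: [0.5499, -0.1504, 0.1948]
orientation: [0.002, 0.018, 0.961, 0.276]
wrist_force: [0.0, -0.2, -0.9]
width: 0.0082
grasp_force: 30.0
clock: 6.2
eef_pos: [0.5639, -0.225, 0.1945]
orientation: [0.042, 0.147, 0.916, 0.372]
wrist_force: [0.9, 0.4, -1.9]
width: 0.0072
grasp_force: 30.0
clock: 6.87
eef_pos: [0.5663, -0.3197, 0.1945]
orientation: [0.101, 0.264, 0.843, 0.457]
wrist_force: [-1.0, 0.4, -0.4]
width: 0.0076
grasp_force: 30.0
[-0.94  0.49  1.7   0.86  1.51 -2.22]
[-0.025 -0.138 -0.01 ] [ 0.351 -0.161 -0.503]
```

```bash
python3 -m inch '[[[-0.003,-0.02,0],[0.05,-0.02,-0.07],0],[[-0.007,-0.04,0],[0.1,-0.05,-0.14],0],[[-0.01,-0.06,0],[0.15,-0.07,-0.21],0],[[-0.014,-0.08,0],[0.2,-0.09,-0.28],0],[[-0.017,-0.1,-0.003],[0.25,-0.11,-0.35],0],[[-0.02,-0.12,-0.005],[0.3,-0.14,-0.43],0],[[-0.025,-0.13,-0.008],[0.35,-0.16,-0.48],0],[[-0.025,-0.138,-0.01],[0.35,-0.16,-0.5],0]]'
python3 -m inch '[[[0,0,0],[0,0,0],0],[[0,0,0],[0,0,0],0],[[0,0,0],[0,0,0],0],[[0,0,0],[0,0,0],0],[[0,0,0],[0,0,0],0],[[0,0,0],[0,0,0],0],[[0,0,0],[0,0,0],0],[[0,0,0],[0,0,0],0]]'
python3 - <<'E'
from plan import *
s=r.get_state(); o=s['orientation'];T=R.from_quat(o[[1,2,3,0]]); p=s['eef_pos']
print(s['joints'].round(2),"centre",p+T.apply([.047,0,.005]),"label",p+T.apply([.029,0,.005]),"lean",np.degrees(np.arccos(T.apply([0,1,0])[2])),np.abs(s['joint_vel']).max())
a=cv2.cvtColor(r.get_image("top"),cv2.COLOR_RGB2BGR)[150:350,250:510]
b=cv2.cvtColor(r.get_image("scene"),cv2.COLOR_RGB2BGR)[100:400,200:500]
f=lambda x:cv2.resize(x,(400,400*x.shape[0]//x.shape[1]),interpolation=2)
a,b=f(a),f(b); a=cv2.copyMakeBorder(a,0,400-a.shape[0],0,0,0)
cv2.imwrite("pics/fin.png",np.hstack([a,b]))
E
```

```text
clock: 7.53
eef_pos: [0.5457, -0.4283, 0.1858]
orientation: [0.17, 0.36, 0.751, 0.527]
wrist_force: [0.1, -0.1, -0.8]
width: 0.0076
grasp_force: 30.0
clock: 8.2
eef_pos: [0.5468, -0.4283, 0.1873]
orientation: [0.171, 0.359, 0.752, 0.526]
wrist_force: [-0.1, -0.2, -0.9]
width: 0.0078
grasp_force: 30.0
[-1.11  0.61  1.65  1.05  1.57 -2.2 ] centre [ 0.51781516 -0.39113674  0.19104123] label [ 0.53012074 -0.40408998  0.18885344] lean 23.97819317105288 0.0031892331016439308
```

View pics/fin.png

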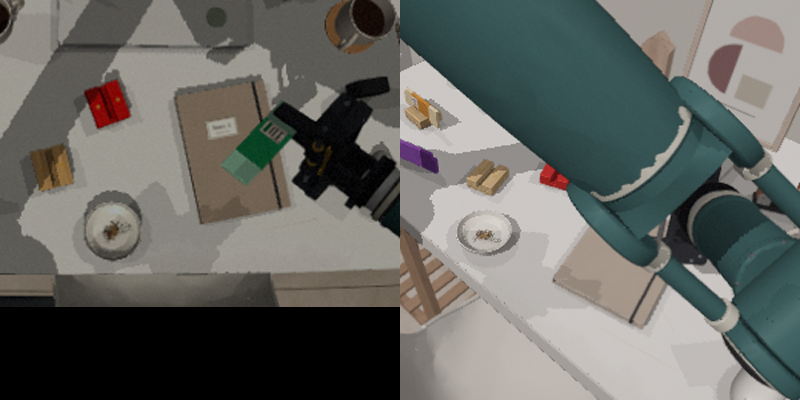

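```bash
python3 - <<'E'
from h import *
print(proj(cam("top"),[[.518,-.391,.191]]), onplane(cam("top"),[[422,242]],.191), r.get_state()['clock'])
r.close_job()
E
```

```text
[[421.9083772  241.78043374]] [[ 0.51754628 -0.39117823  0.191     ]] 8.3
the job is handed in; nothing more can be done
```

The green plate is held still over the middle of the notebook, about 19 cm up, with the label face up at a 24° lean and the label uncovered; I handed the job in at 8.3 s, and the amber sample and mug were not touched.

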